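Slide the tall reagent bottle into its parking dock

ROBOT

A 7-joint arm with a two-finger parallel gripper is mounted at the origin on a cart in front of the work surface, level with it; the furniture and walls round the work are solid. World frame = base frame: x ahead of the robot, y to its left, z up, the work surface at z = 0. Lengths are in m, angles in rad, forces in N, time in s.
With the tool pointing down it reaches from about 0.375 to 0.925 m from the base axis. Payload 3.1 kg.
Tool frame: the origin (TCP) lies at the very end of the fingers, on their centre line; the grasp point (between the pads) lies 19 mm behind it; y points along the fingers, z is the direction in which the jaws open and shut, and the axes are right-handed (so a half turn about y gives the same grasp; the last joint's range is limited). The gripper opens to 85 mm and grips with 20 to 120 N. Pads are 22 mm wide; open, the fingers measure 114 mm over their backs; the gripper's body (76 mm by 85 mm) begins 54 mm behind the grasp point. The pads swing forward as they close: fully open they stand 13 mm farther back than shut.
Start: joints at [-1.333, 0.383, 0.044, 1.598, -0.018, 1.161, -0.05], TCP at [0.214, 0.614, 0.231] pointing down, gripper open.
Joint ranges: [-2.61, 2.61], [-0.41, 2.15], [-1.48, 1.57], [0, 2.5], [-1.57, 4.71], [0.05, 1.97], [-2.85, 2.85]. Speed limits (rad/s): [2.79, 2.79, 3.14, 3.14, 3.14, 3.14, 3.14].

INTERFACE

Orientations are given as a rotation vector (axis times angle).
In Python, from bench import manip gives the robot as it stands.
- The arm moves only by the tool step_arm, never from a script. Its argument "steps" is a list of rows, each an object with "slide": the shift along the tool's x, y, z in mm, a list of three; "rotation": the turn, a rotation vector about the tool's x, y, z in rad, a list of three. A call has 1 to 20 rows; each row is the pose to reach, as a shift and turn from the pose measured when the call began, along the tool's axes at that moment; what a row does not reach only later rows make up. A row lasts 1/8 s, in which the tool goes at most 62.5 mm and 10.7 degrees, less where a joint would pass 70% of its speed; a pose out of reach is approached as far as the arm can. A call with a gripper value outside its range is refused whole. "hand" is the opening, from 0 (shut) to 1 (fully open), set as the call begins (left out, the last holds). The fingers move at their own pace and stop on an object; the grip force is fixed at half the most. Time passes only in rows, so rows that repeat a pose let the fingers close. It gives the time, the measured TCP pose, the force and the opening at its end, in the units of the state.
- manip.read_state(): the state, without advancing time (a new reading comes with each control period).
- manip.read_camera(name): name is "side" or "top"; returns the picture (420x560x3 uint8, red, green, blue); there is no depth.
- manip.calibration(name): a dict with "K" (3x3 intrinsics, pixels), "xyz" and "rotation" of the camera in the world. Camera axes: x right, y up, looking along -z (the intrinsics and any distortion apply to the point x, -y, -z); pixel columns grow to the right and rows downward; lengths in m; the calibration is good to about 2 mm. A picture is of the moment at which its call begins. calibration takes no time and is no camera call.
- manip.close_job(): hands the job in, once; it reports no verdict.
Trained networks look in the newest picture that a camera, given by its name, has taken for a name from the list of things; names that differ only in an ending like _2 or _b are one class to them, and where a whole thing is asked for, a point or a joint stands for the part that bears it (a point fixed in the world has none). Each returns a list of dicts, best first, with "score" (0 to 1); they miss things now and then, are a little off and sometimes report something else, mostly with a low value. They report only what shows in the picture. A call takes as long as a camera call.
- manip.find_in(query, camera): "xy" ([column, row] in pixels, amid what is visible of it).
- manip.masks_of(query, camera): "region" (420x560 bool, what is visible of it) and "xy" ([column, row] in pixels, amid what is visible of it).
- manip.place_of(query, camera): "xy" ([column, row] in pixels: a listed point, or the origin of a listed thing).
The state is a dict: "t": time; "q": joint angles; "qd": joint speeds; "joint_torque": joint torques, N m; "ee_pos": TCP position; "tool_rot": TCP orientation; "ft_force": force on the tool from outside, world axes, zero at the start; "wrist_torque": the same for the moment, N m; "gripper_width": finger opening in m.
Only numpy, scipy, OpenCV 4.12 (cv2) and the standard library are available. Lean on these libraries where they do the work, as an engineer would, in place of code of your own. Each camera call takes 0.05 s, during which the arm holds its last target.

TASK

Slide the tall reagent bottle along the bench into the low steel parking dock until it is fully home: square against the back rail, between the side rails. It is full, so keep it standing on the bench all the way, neither lifted nor tipped over, and leave the short bottle and the beaker where they stand.

Things in the scene. Friction and masses are not known exactly. Their poses are not given: they have to be found in the camera images.
- tall_bottle: Tall white square reagent bottle with screw cap, 77 (x) x 79 (y) x 258 mm high, 0.5 to 0.9 kg, loose on the bench 0.13 to 0.20 m from the dock's origin along the dock's +y, roughly square to it. Flat upright sides, rounded edges; cap 40 mm wide. Origin: centre of its underside; z up. It slides if pushed low, within about 40 mm of the bench, and tips over if pushed high.
- dock: Low U of sheet steel fixed to the bench, rails 30 mm high, 6 mm thick, no floor. Mouth opens along its +y (to the left, seen by the robot); z up. Inner width 100 mm (its x), 122 at the flared mouth. Origin: on the bench, where the tall bottle's origin stands when fully home. Inner face of back rail 40 mm from it towards -y; side rails end 37 mm from it towards +y, short of the bottle's rear face.
- short_bottle: A bystander: the short white square reagent bottle with a screw cap, 61 x 61 x 186 mm, standing loose beside the sliding lane on its far side. Origin: centre of its underside. Leave it alone.
- beaker: A bystander: an open white beaker, 65 mm wide and 80 mm high, standing loose beside the sliding lane on its far side; it and the short bottle may have swapped places. Origin: centre of its underside. Leave it alone.

How it is judged:
By the outcome, as a careful person would: the job done as asked, in the order asked, and still so for the second after the job is handed in, with the robot touching nothing.
It also fails if it takes over 35 s, if anything falls off the work surface, if the arm or the gripper's body presses on something with over 40 N, if the wrist force passes 120 N, or if a joint passes its speed limit or range.

## Working session

There is one attempt and no reset: what is moved stays moved. The work goes in short steps, Python scripts to look and compute and a tool call to move; the robot and the scene stay as the last step left them, time stands still between calls to the robot, and variables do not carry over. Pictures are saved under pics/ and viewed, and the job is handed in when it is done.

Besides the shell and the picture viewer there is one more tool, called as name(argument=value, ...), one argument or row to a line, values as JSON. step_arm: Moves the arm, as the interface text tells. Its arguments: {"type":"object","properties":{"steps":{"type":"array"},"hand":{"type":"number"}},"required":["steps"]}

```bash
mkdir -p pics; ls; cat > h.py <<'E'
import numpy as np, cv2
from bench import manip
def snap(cam,fn):
    im=manip.read_camera(cam); cv2.imwrite('pics/'+fn,np.ascontiguousarray(im[:,:,::-1])); return im
def cal(cam):
    c=manip.calibration(cam); r=np.array(c['rotation'],float)
    R=r if r.shape==(3,3) else cv2.Rodrigues(r)[0]
    return np.array(c['K'],float),np.array(c['xyz'],float),R,c
def dist(c):
    for k in c:
        if k.startswith('dist'): return np.array(c[k],float)
    return None
def ray(cam,uv):
    K,p,R,c=cal(cam)
    n=cv2.undistortPoints(np.array([[uv]],float),K,dist(c))[0,0]
    return p,R@np.array([n[0],-n[1],-1.])
def onz(cam,uv,z):
    p,d=ray(cam,uv); return p+d*(z-p[2])/d[2]
def proj(cam,P):
    K,p,R,c=cal(cam); q=(np.atleast_2d(P)-p)@R; q=q*np.array([1,-1,-1])
    return cv2.projectPoints(q,np.zeros(3),np.zeros(3),K,dist(c))[0][:,0]
E
python3 - <<'E'
from h import *
for c in('side','top'):
    snap(c,c+'1.png'); print(cal(c)[3])
    for n in('tall_bottle','dock','short_bottle','beaker'):
        r=manip.place_of(n,c); print(c,n,[(x['xy'],round(x['score'],2),onz(c,x['xy'],0).round(3)) for x in r[:3]])
print(manip.read_state())
E
```

```text
pics
{'K': array([[392.46809649,   0.        , 281.41563029],
       [  0.        , 392.46809649, 213.97908007],
       [  0.        ,   0.        ,   1.        ]]), 'xyz': array([0.93002823, 0.25536086, 0.79206882]), 'rotation': array([0.36865958, 0.49481853, 1.86410809])}
side tall_bottle [([325.2, 202.9], 0.86, array([0.426, 0.199, 0.   ]))]
side dock [([257.2, 187.5], 0.61, array([0.44 , 0.031, 0.   ]))]
side short_bottle [([280.4, 249.2], 0.72, array([0.577, 0.139, 0.   ]))]
side beaker [([327.1, 258.5], 0.71, array([ 0.563,  0.243, -0.   ]))]
{'K': array([[498.77588768,   0.        , 278.44705938],
       [  0.        , 498.77588768, 203.30534801],
       [  0.        ,   0.        ,   1.        ]]), 'xyz': array([0.11281212, 0.00657159, 0.78177751]), 'rotation': array([ 0.45162472, -0.31645379, -1.16840823])}
top tall_bottle [([237.7, 250.0], 0.67, array([0.42 , 0.196, 0.   ]))]
top dock []
top short_bottle [([305.0, 187.9], 0.83, array([0.58 , 0.131, 0.   ]))]
top beaker [([243.9, 176.1], 0.95, array([0.562, 0.246, 0.   ]))]
{'t': 0.5, 'q': array([-1.33282669,  0.38293434,  0.04387504,  1.59794844, -0.01788333,
        1.16117244, -0.04988814]), 'qd': array([-0.00175937, -0.00122264, -0.00042005, -0.00178189,  0.00058362,
        0.00077668,  0.00231855]), 'joint_torque': array([-1.11623453e-03, -4.32936537e+01,  1.02110703e+00, -2.49573559e+01,
        1.04142344e-02,  3.40635852e-03,  1.11719316e-05]), 'ee_pos': array([0.2141373 , 0.61369642, 0.23122408]), 'tool_rot': array([-1.55476587,  0.26344086, -0.26340567]), 'ft_force': array([0.77452658, 0.27023813, 0.11833181]), 'wrist_torque': array([-0.02994476,  0.01131318,  0.02050464]), 'gripper_width': 0.08542742751392364}
```

```bash
python3 -c "
import cv2
for c in('side','top'):
    i=cv2.imread('pics/%s1.png'%c); cv2.imwrite('pics/%s1b.png'%c,cv2.resize(i[120:330,130:410] ,None,fx=2.8,fy=2.8,interpolation=2))"
```

```text
(no output)
```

View pics/side1.png

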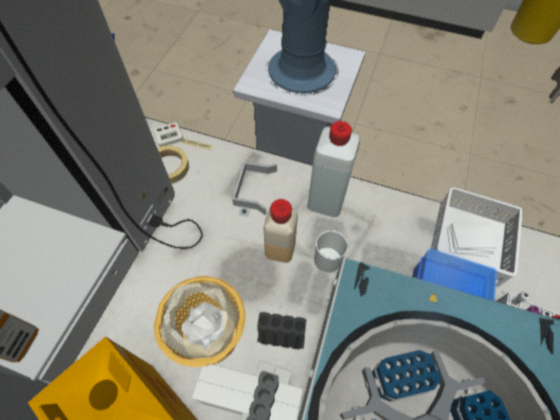

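View pics/top1.png

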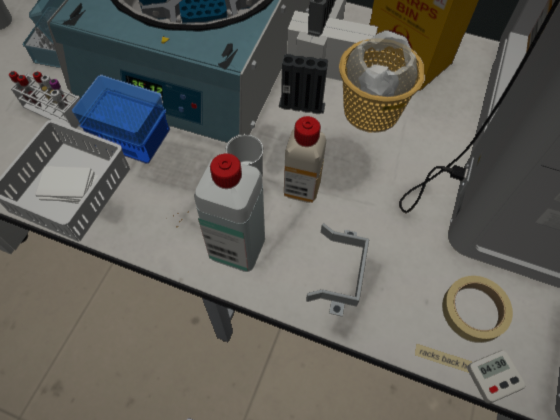

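View pics/side1b.png

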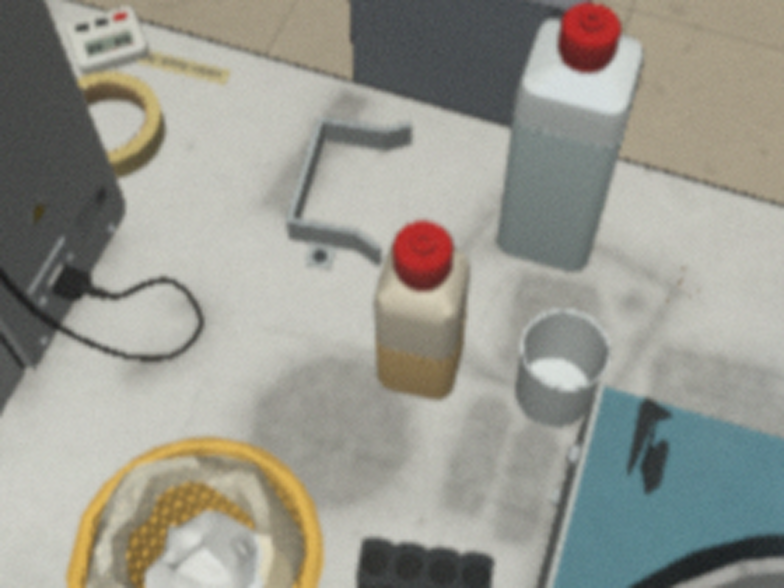

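View pics/top1b.png

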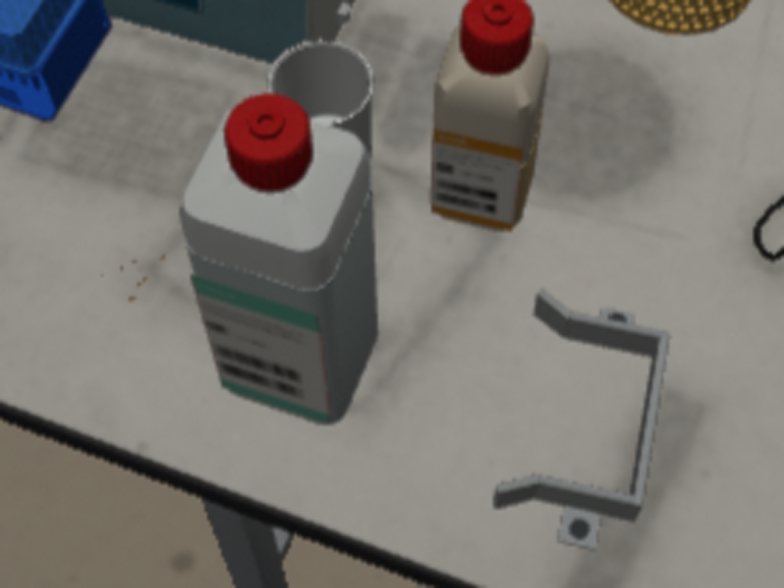

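```bash
cat >> h.py <<'E'
def T(pose,P):
    x,y,a=pose; P=np.atleast_2d(P); c,s=np.cos(a),np.sin(a)
    return np.c_[x+c*P[:,0]-s*P[:,1],y+s*P[:,0]+c*P[:,1],P[:,2]]
E
python3 - <<'E'
from h import *
from scipy.optimize import least_squares
f=lambda u,v:(130+u/2.8,120+v/2.8)
mod=np.array([[.056,-.046,.03],[-.056,-.046,.03]])
obs=[('top',f(668,334),0),('top',f(640,508),1),('side',f(290,222),0),('side',f(322,122),1)]
def r(p): return np.concatenate([proj(c,T(p,mod[i]))[0]-uv for c,uv,i in obs])
s=least_squares(r,[.44,.03,0]);print(s.x,s.fun.round(1))
for c,uv,i in obs: print(c,i,onz(c,uv,.03).round(4), T(s.x,mod[i]).round(4))
# bottle
B=None
m={}
for c in('side','top'):
    manip.read_camera(c); q=manip.masks_of('tall_bottle',c)[0]; m[c]=q['region']; print(c,q['score'],q['region'].sum())
def sil(c,p):
    # simple box body ~200mm high w/ cap
    out=np.zeros((420,560),np.uint8)
    a,b=.0385,.0395; r=.009
    ring=[]
    for sx,sy,t0 in((1,1,0),(-1,1,90),(-1,-1,180),(1,-1,270)):
        for t in np.radians([0,45,90]): 
            t=t+np.radians(t0); ring.append([sx*(a-r)+r*np.cos(t),sy*(b-r)+r*np.sin(t)])
    ring=np.array(ring)
    for k,zs,zz in((1,0,HB),):
        P=np.r_[np.c_[ring,0*ring[:,:1]],np.c_[ring,0*ring[:,:1]+HB]]
        cv2.fillConvexPoly(out,cv2.convexHull((proj(c,T(p,P))*16).astype(np.int32)),1,shift=4)
    ang=np.linspace(0,6.28,24); cr=np.c_[.02*np.cos(ang),.02*np.sin(ang)]
    P=np.r_[np.c_[ring*.97,0*ring[:,:1]+HB],np.c_[cr,0*cr[:,:1]+.225]]
    cv2.fillConvexPoly(out,cv2.convexHull((proj(c,T(p,P))*16).astype(np.int32)),1,shift=4)
    P=np.r_[np.c_[cr,0*cr[:,:1]+.22],np.c_[cr,0*cr[:,:1]+.258]]
    cv2.fillConvexPoly(out,cv2.convexHull((proj(c,T(p,P))*16).astype(np.int32)),1,shift=4)
    return out>0
from scipy.optimize import minimize
HB=.2
def cost(q):
    global HB; HB=q[3]
    return sum((sil(c,q[:3])!=m[c]).sum() for c in m)
best=None
for a in(-.1,0,.1,.2):
    o=minimize(cost,[.424,.198,a,.2],method='Nelder-Mead',options=dict(initial_simplex=np.array([.424,.198,a,.2])+np.r_[np.zeros((1,4)),np.diag([.01,.01,.08,.02])]))
    print(o.x.round(4),o.fun)
    if best is None or o.fun<best.fun: best=o
p=best.x[:3];HB=best.x[3]
for c in('side','top'):
    im=snap(c,'tmp.png')[:,:,::-1].copy()
    z=cv2.findContours(sil(c,p).astype(np.uint8),0,1)[0]; cv2.drawContours(im,z,-1,(0,255,0),1)
    for zz in(0,.03):
      for s_ in(1,-1):
        d=T(s.x,[[0,-.04,zz],[s_*.05,-.04,zz],[s_*.05,.0,zz]]); cv2.polylines(im,[proj(c,d).astype(np.int32)],False,(0,0,255),1)
    cv2.imwrite(f'pics/{c}_ov.png',cv2.resize(im[110:330,130:410],None,fx=2.7,fy=2.7,interpolation=0))
E
```

```text
[0.44560168 0.03322967 0.1444382 ] [-1.1 -1.3 -1.1 -0.5 -1.8 -0.6 -1.4 -2.8]
top 0 [ 0.506  -0.0066  0.03  ] [[ 0.5076 -0.0042  0.03  ]]
top 1 [ 0.3966 -0.0221  0.03  ] [[ 0.3968 -0.0204  0.03  ]]
side 0 [5.077e-01 3.000e-04 3.000e-02] [[ 0.5076 -0.0042  0.03  ]]
side 1 [ 0.4037 -0.0139  0.03  ] [[ 0.3968 -0.0204  0.03  ]]
side 0.58 3389
top 0.67 6368
[0.4253 0.1994 0.086  0.1995] 705.0
[0.4246 0.1987 0.1112 0.2004] 716.0
[0.4242 0.1984 0.0933 0.2014] 730.0
[0.4225 0.1976 0.1282 0.2034] 721.0
```

View pics/side_ov.png

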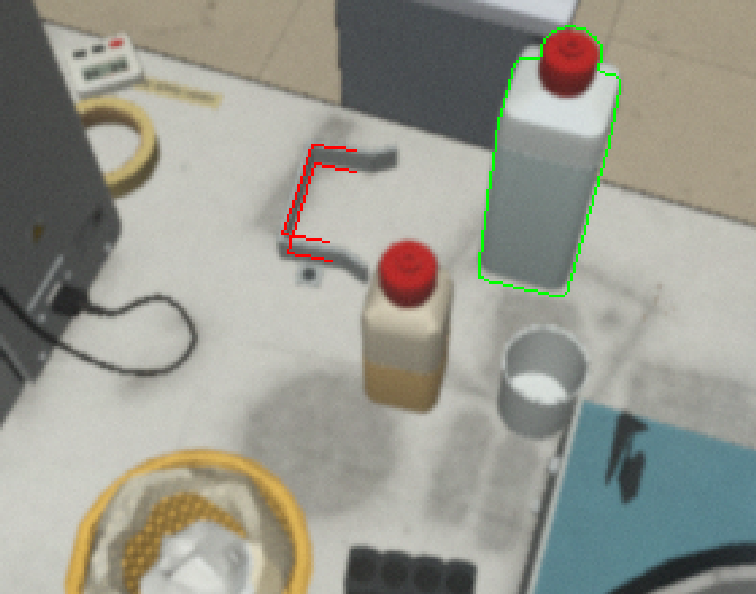

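View pics/top_ov.png

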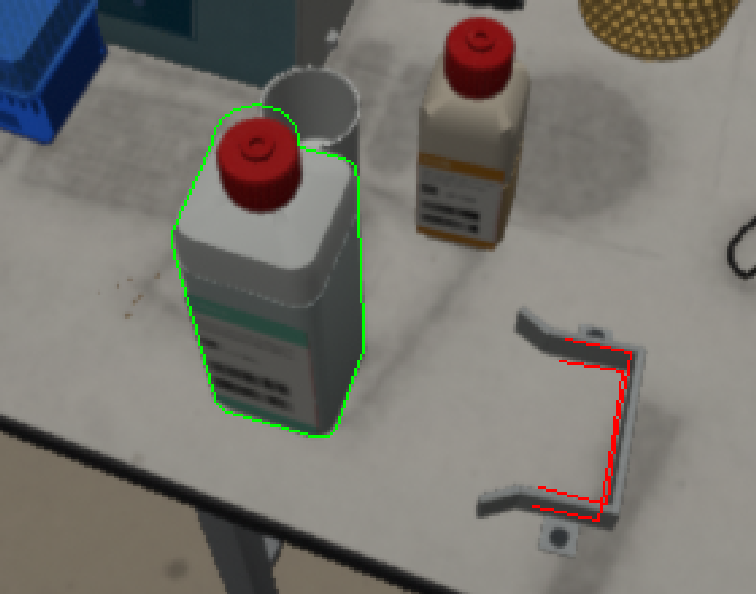

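```bash
python3 - <<'E'
from h import *
im=cv2.imread('pics/top1.png')[215:320,290:390]; a=cv2.resize(im,None,fx=5.5,fy=5.5,interpolation=2)
im=cv2.imread('pics/side1.png')[150:225,220:290]; b=cv2.resize(im,None,fx=7.5,fy=7.5,interpolation=2)
for i in range(0,100,10): cv2.putText(a,str(290+i),(int(i*5.5),8),0,.3,(0,0,255)); cv2.putText(a,str(215+i),(0,int(i*5.5)+4),0,.3,(0,0,255))
for i in range(0,75,10): cv2.putText(b,str(220+i),(int(i*7.5),8),0,.3,(0,0,255)); cv2.putText(b,str(150+i),(0,int(i*7.5)+4),0,.3,(0,0,255))
cv2.imwrite('pics/za.png',a);cv2.imwrite('pics/zb.png',b)
R=cv2.Rodrigues(manip.read_state()['tool_rot'])[0];print(R.round(3))
print('centrifuge corner',onz('side',(345,262),.1),onz('side',(345,262),.15)); print('basket top corners',[onz('side',u,.06).round(3) for u in((450,190),(440,240),(520,205))],[onz('top',u,.06).round(3) for u in((127,158),(50,125),(75,235))])
E
```

```text
[[ 0.944 -0.     0.33 ]
 [-0.33   0.     0.944]
 [-0.    -1.     0.   ]]
centrifuge corner [0.60453394 0.2789286  0.1       ] [0.62804997 0.2772259  0.15      ]
basket top corners [array([0.335, 0.459, 0.06 ]), array([0.47 , 0.455, 0.06 ]), array([0.322, 0.61 , 0.06 ])] [array([0.487, 0.433, 0.06 ]), array([0.499, 0.6  , 0.06 ]), array([0.325, 0.435, 0.06 ])]
```

View pics/za.png

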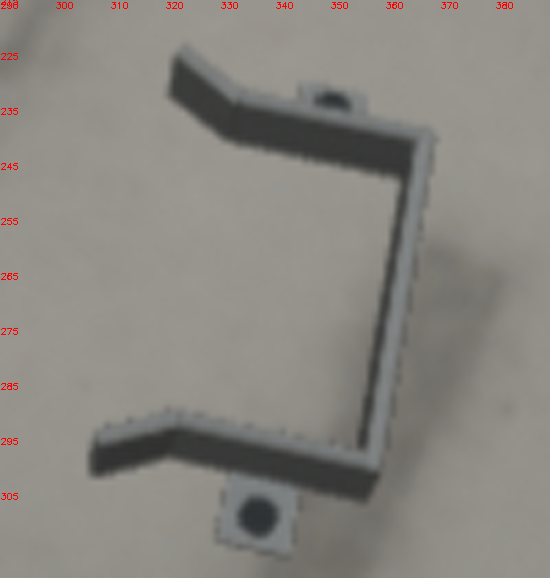

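View pics/zb.png

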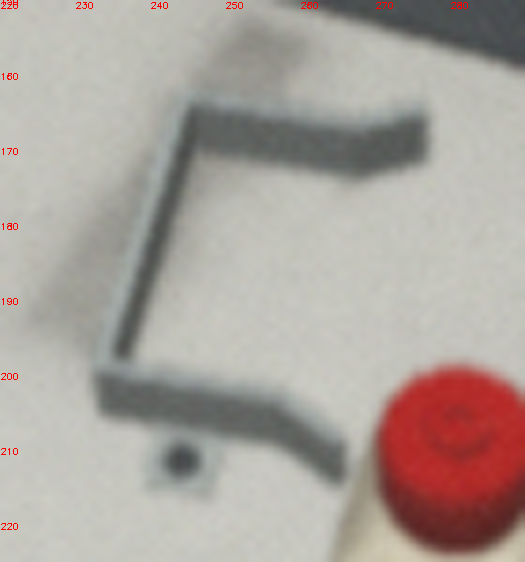

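```bash
python3 - <<'E'
from h import *
from scipy.optimize import least_squares
ft=lambda u,v:(290+u/5.5,215+v/5.5); fs=lambda u,v:(220+u/7.5,150+v/7.5)
mod=np.array([[.056,-.046,.03],[-.056,-.046,.03],[.05,-.04,.03],[-.05,-.04,.03]])
obs=[('top',ft(433,130),0),('top',ft(380,466),1),('top',ft(414,142),2),('side',fs(96,372),0),('side',fs(186,95),1)]
for sel in(obs,obs[:3],obs[3:]):
    r=lambda p: np.concatenate([proj(c,T(p,mod[i]))[0]-uv for c,uv,i in sel])
    s=least_squares(r,[.44,.03,0.14]);print(s.x.round(4),s.fun.round(1))
    d=s.x; b=np.array([.424,.1985]); c_,s_=np.cos(d[2]),np.sin(d[2]); v=b-d[:2]; print('bottle in dock',c_*v[0]+s_*v[1],-s_*v[0]+c_*v[1])
E
```

```text
[0.4473 0.0324 0.1346] [-0.2 -1.  -1.2  0.6 -0.8 -0.8 -1.8 -0.6 -1.5 -1.6]
bottle in dock -0.0007836221876228108 0.16769021043204702
[0.4469 0.031  0.1388] [ 0.4 -0.7 -0.2  1.  -0.2 -0.5]
bottle in dock 0.00044718265624953124 0.16903383519603518
[0.4488 0.0373 0.1357] [-0.1  0.5  0.1 -0.6]
bottle in dock -0.002762544727212126 0.16309585803353757
```

```bash
cat >> h.py <<'E'
D=np.array([.4472,.0325,.137])
def target(xl,yl,z,tilt):
    dx=np.array([np.cos(D[2]),np.sin(D[2]),0]); f=np.array([np.sin(D[2]),-np.cos(D[2]),0])
    t=np.radians(tilt); y=f*np.sin(t)+np.array([0,0,-np.cos(t)]); x=np.cross(y,dx)
    return T(D,[[xl,yl,z]])[0],np.c_[x,y,dx]
def rel(*a):
    s=manip.read_state(); R=cv2.Rodrigues(s['tool_rot'])[0]; p,Rt=target(*a)
    sl=R.T@(p-s['ee_pos'])*1000; rv=cv2.Rodrigues(R.T@Rt)[0][:,0]
    print('slide',sl.round(1),'rot',rv.round(3),np.degrees(np.linalg.norm(rv)).round(1)); return sl,rv
def dock():
    s=manip.read_state(); v=s['ee_pos'][:2]-D[:2]; c,n=np.cos(D[2]),np.sin(D[2])
    R=cv2.Rodrigues(s['tool_rot'])[0]
    print('t',round(s['t'],2),'TCP dock',np.r_[c*v[0]+n*v[1],-n*v[0]+c*v[1],s['ee_pos'][2]].round(4),'tilt',np.degrees(np.arccos(-R[2,1])).round(1),'F',s['ft_force'].round(1),'w',round(s['gripper_width'],4),'q',s['q'].round(2))
E
python3 -c "
from h import *
dock()
for t in(30,35,40): rel(0,.30,.15,t)"
```

```text
t 0.8 TCP dock [-0.1514  0.6076  0.2313] tilt 0.0 F [ 0.2  0.4 -0.1] w 0.0853 q [-1.33  0.38  0.04  1.6  -0.02  1.16 -0.05]
slide [ 274.9   81.3 -204.9] rot [-0.287  1.072 -0.47 ] 69.0
slide [ 274.9   81.3 -204.9] rot [-0.335  1.062 -0.548] 71.1
slide [ 274.9   81.3 -204.9] rot [-0.383  1.051 -0.626] 73.4
```

step_arm(
  steps=[
    {"slide": [28,0,-20],"rotation": [-0.034,0.106,-0.055]},
    {"slide": [55,5,-41],"rotation": [-0.067,0.212,-0.11]},
    {"slide": [83,10,-62],"rotation": [-0.1,0.318,-0.164]},
    {"slide": [110,15,-82],"rotation": [-0.134,0.425,-0.219]},
    {"slide": [138,20,-103],"rotation": [-0.168,0.531,-0.274]},
    {"slide": [165,25,-123],"rotation": [-0.2,0.637,-0.329]},
  ],
  hand=0.35,
)

```text
t: 1.55
ee_pos: [0.3298, 0.4426, 0.2064]
tool_rot: [-1.673, 0.543, -1.026]
ft_force: [-0.4, 1.1, 0.3]
gripper_width: 0.0297
```

```bash
python3 -c "
from h import *
dock();rel(0,.30,.15,35)"
```

```text
t 1.55 TCP dock [-0.0602  0.4223  0.2064] tilt 21.8 F [-0.4  1.1  0.3] w 0.0297 q [-1.37  0.39  0.26  1.72  0.19  1.32 -0.6 ]
slide [106.7 101.6   7.7] rot [-0.135  0.422 -0.218] 28.3
```

step_arm(
  steps=[
    {"slide": [27,25,2],"rotation": [-0.034,0.106,-0.055]},
    {"slide": [53,51,4],"rotation": [-0.068,0.211,-0.109]},
    {"slide": [80,76,6],"rotation": [-0.1,0.316,-0.164]},
    {"slide": [107,102,8],"rotation": [-0.135,0.422,-0.218]},
    {"slide": [107,102,8],"rotation": [-0.135,0.422,-0.218]},
    {"slide": [107,102,8],"rotation": [-0.135,0.422,-0.218]},
  ],
)

```text
t: 2.3
ee_pos: [0.4063, 0.3306, 0.1498]
tool_rot: [-1.664, 0.727, -1.547]
ft_force: [0.0, 2.1, -0.3]
gripper_width: 0.0301
```

```bash
python3 -c "
from h import *
dock();rel(0,.24,.013,35);rel(0,.26,.013,35)
snap('side','s2.png');snap('top','t2.png')"
```

```text
t 2.3 TCP dock [2.000e-04 3.009e-01 1.498e-01] tilt 34.9 F [ 0.   2.1 -0.3] w 0.0301 q [-1.31  0.54  0.4   1.74  0.23  1.34 -0.88]
slide [-28.3 147.   -0.2] rot [-0.     0.001 -0.002] 0.1
slide [-44.7 135.6  -0.2] rot [-0.     0.001 -0.002] 0.1
```

View pics/s2.png

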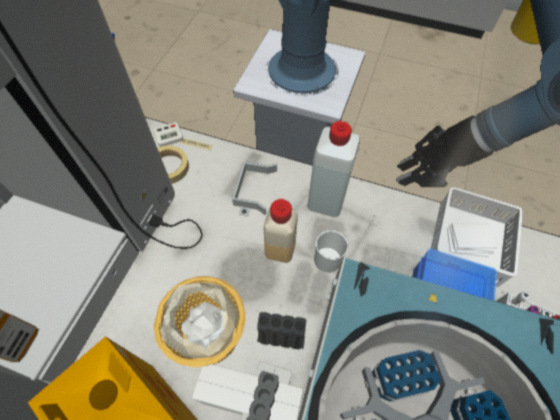

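View pics/t2.png

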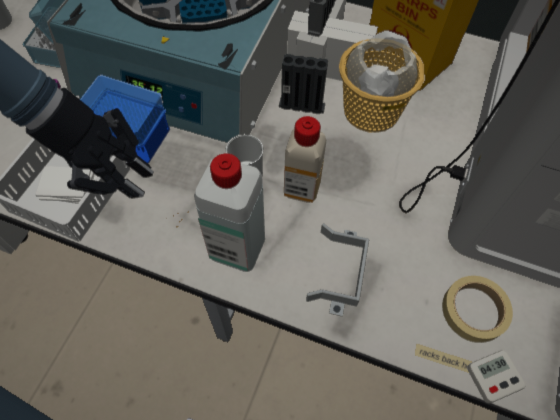

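step_arm(
  steps=[
    {"slide": [-6,19,0],"rotation": [0,0,0]},
    {"slide": [-13,39,0],"rotation": [0,0,0]},
    {"slide": [-19,58,0],"rotation": [0,0,0]},
    {"slide": [-26,78,0],"rotation": [0,0,0]},
    {"slide": [-32,97,0],"rotation": [0,0,0]},
    {"slide": [-38,115,0],"rotation": [0,0,0]},
    {"slide": [-42,127,0],"rotation": [0,0,0]},
    {"slide": [-44,134,0],"rotation": [0,0,0]},
    {"slide": [-44,134,0],"rotation": [0,0,0]},
  ],
)

```text
t: 3.52
ee_pos: [0.4115, 0.2912, 0.0149]
tool_rot: [-1.663, 0.726, -1.546]
ft_force: [0.0, 0.5, 1.0]
gripper_width: 0.03
```

```bash
python3 -c "
from h import *
dock();rel(0,.20,.014,35);rel(0,.06,.014,35);rel(0,.045,.014,35)
snap('side','s3.png');snap('top','t3.png')"
```

```text
t 3.52 TCP dock [-0.      0.2612  0.0149] tilt 34.9 F [0.  0.5 1. ] w 0.03 q [-1.25  0.71  0.37  1.84  0.21  1.08 -0.91]
slide [49.7 35.7 -0.1] rot [-0.001  0.002 -0.002] 0.2
slide [164.5 115.7  -0.5] rot [-0.001  0.002 -0.002] 0.2
slide [176.8 124.3  -0.5] rot [-0.001  0.002 -0.002] 0.2
```

View pics/s3.png

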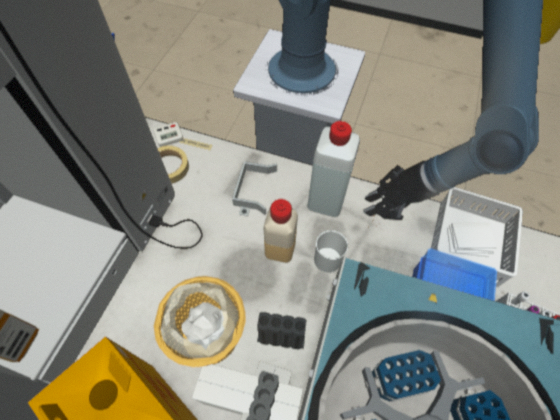

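View pics/t3.png

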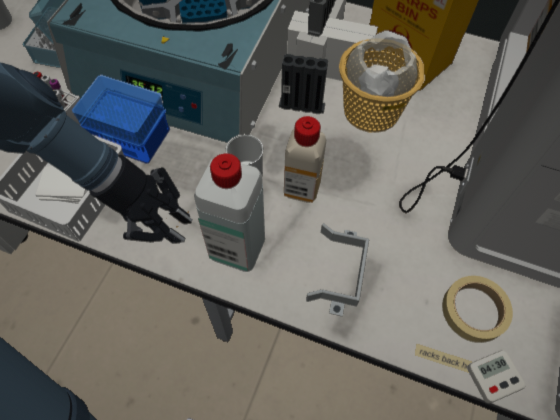

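step_arm(
  steps=[
    {"slide": [8,6,0],"rotation": [0,0,0]},
    {"slide": [16.4,11.5,0],"rotation": [0,0,0]},
    {"slide": [24.6,17.2,0],"rotation": [0,0,0]},
    {"slide": [27.9,19.5,0],"rotation": [0,0,0]},
    {"slide": [31.2,21.8,0],"rotation": [0,0,0]},
    {"slide": [34.4,24.1,0],"rotation": [0,0,0]},
    {"slide": [37.7,26.4,0],"rotation": [0,0,0]},
    {"slide": [41,28.7,0],"rotation": [0,0,0]},
    {"slide": [44.3,31,0],"rotation": [0,0,0]},
    {"slide": [47.6,33.3,0],"rotation": [0,0,0]},
    {"slide": [50.8,35.6,0],"rotation": [0,0,0]},
    {"slide": [54.1,37.9,0],"rotation": [0,0,0]},
    {"slide": [57.4,40.2,0],"rotation": [0,0,0]},
  ],
)

```text
t: 5.25
ee_pos: [0.4218, 0.2268, 0.0152]
tool_rot: [-1.656, 0.727, -1.54]
ft_force: [-0.9, 5.2, 2.5]
gripper_width: 0.0297
```

```bash
python3 -c "
from h import *
dock();rel(0,.06,.014,35)
snap('side','s4.png');snap('top','t4.png')"
```

```text
t 5.25 TCP dock [0.0014 0.1959 0.0152] tilt 34.4 F [-0.9  5.2  2.5] w 0.0297 q [-1.21  0.66  0.41  1.95  0.25  0.99 -0.87]
slide [111.4  77.8  -2.2] rot [-0.005  0.004 -0.01 ] 0.7
```

View pics/s4.png

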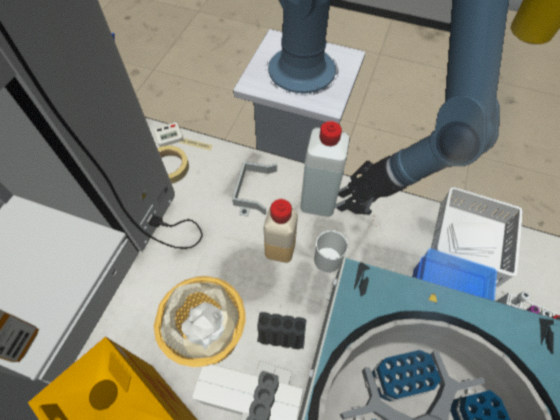

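View pics/t4.png

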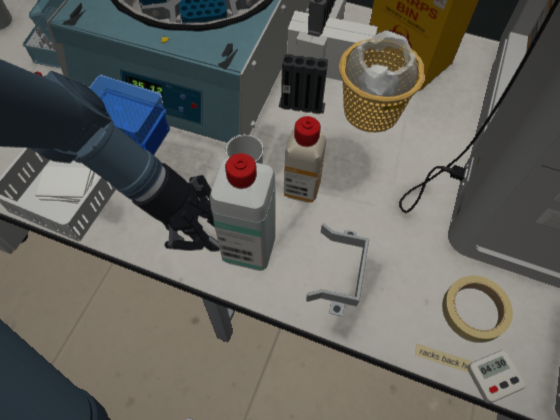

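step_arm(
  steps=[
    {"slide": [4.9,3.4,0],"rotation": [0,0,0]},
    {"slide": [9.8,6.9,0],"rotation": [0,0,0]},
    {"slide": [14.7,10.3,0],"rotation": [0,0,0]},
    {"slide": [19.7,13.7,-0.5],"rotation": [0,0,0]},
    {"slide": [24.6,17.2,-0.5],"rotation": [0,0,0]},
    {"slide": [29.5,20.6,-0.5],"rotation": [0,0,0]},
    {"slide": [34.4,24,-1],"rotation": [0,0,0]},
    {"slide": [39.3,27.5,-1],"rotation": [0,0,0]},
    {"slide": [44.2,30.9,-1],"rotation": [0,0,0]},
    {"slide": [49.1,34.3,-1],"rotation": [0,0,0]},
    {"slide": [54,37.8,-1.5],"rotation": [0,0,0]},
    {"slide": [59,41.2,-1.5],"rotation": [0,0,0]},
    {"slide": [63.9,44.6,-1.5],"rotation": [0,0,0]},
    {"slide": [68.8,48,-1.5],"rotation": [0,0,0]},
    {"slide": [73.7,51.5,-1.5],"rotation": [0,0,0]},
  ],
)

```text
t: 7.22
ee_pos: [0.4351, 0.1405, 0.0149]
tool_rot: [-1.651, 0.725, -1.537]
ft_force: [-2.1, 8.0, 6.1]
gripper_width: 0.0298
```

```bash
python3 -c "
from h import *
dock();rel(0,.06,.014,35);rel(0,.045,.014,35)
snap('side','s5.png');snap('top','t5.png')"
```

```text
t 7.22 TCP dock [0.0027 0.1087 0.0149] tilt 34.2 F [-2.1  8.   6.1] w 0.0298 q [-1.14  0.61  0.46  2.07  0.32  0.87 -0.82]
slide [39.7 28.1 -3.2] rot [-0.01   0.004 -0.014] 1.0
slide [52.1 36.5 -3.3] rot [-0.01   0.004 -0.014] 1.0
```

View pics/s5.png

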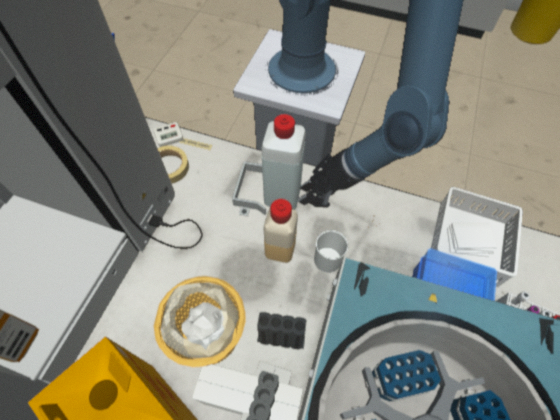

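View pics/t5.png

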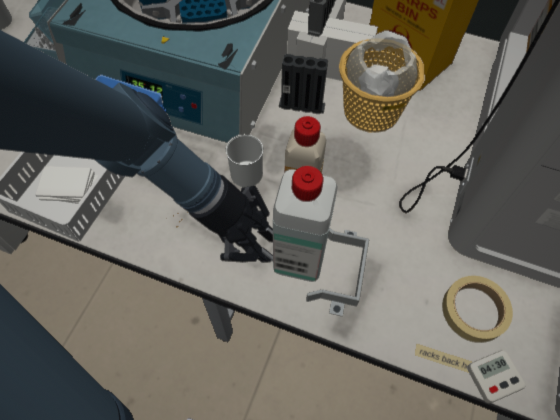

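step_arm(
  steps=[
    {"slide": [4.1,2.9,0],"rotation": [0,0,0]},
    {"slide": [8.2,5.7,-0.5],"rotation": [0,0,0]},
    {"slide": [12.3,8.6,-1],"rotation": [0,0,0]},
    {"slide": [16.4,11.5,-1],"rotation": [0,0,-0.01]},
    {"slide": [20.5,14.4,-1.5],"rotation": [0,0,-0.01]},
    {"slide": [24.6,17.2,-1.5],"rotation": [0,0,-0.01]},
    {"slide": [28.7,20.1,-2],"rotation": [0,0,-0.01]},
    {"slide": [32.8,23,-2],"rotation": [0,0,-0.01]},
    {"slide": [36.9,25.8,-2],"rotation": [0,0,-0.01]},
    {"slide": [39.4,27.5,-2],"rotation": [0,0,-0.01]},
  ],
)

```text
t: 8.57
ee_pos: [0.4418, 0.0947, 0.0147]
tool_rot: [-1.652, 0.716, -1.542]
ft_force: [-0.5, 8.0, 5.1]
gripper_width: 0.0298
```

```bash
python3 -c "
from h import *
dock();rel(0,.05,.014,35);rel(0,.04,.014,35)
snap('side','s6.png');snap('top','t6.png')"
```

```text
t 8.57 TCP dock [0.0031 0.0623 0.0147] tilt 34.6 F [-0.5  8.   5.1] w 0.0298 q [-1.1   0.59  0.5   2.13  0.36  0.81 -0.79]
slide [ 9.7  7.5 -3.3] rot [-0.014  0.005 -0.007] 0.9
slide [17.9 13.2 -3.4] rot [-0.014  0.005 -0.007] 0.9
```

View pics/t6.png

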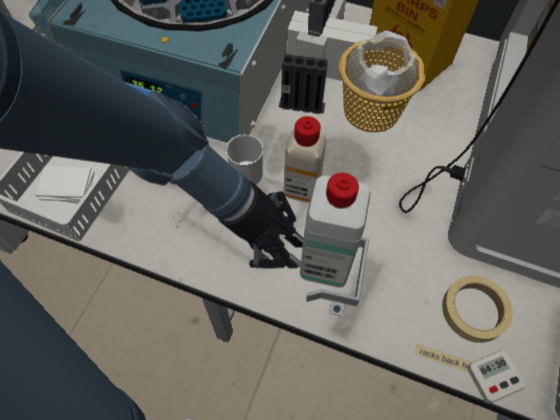

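View pics/s6.png

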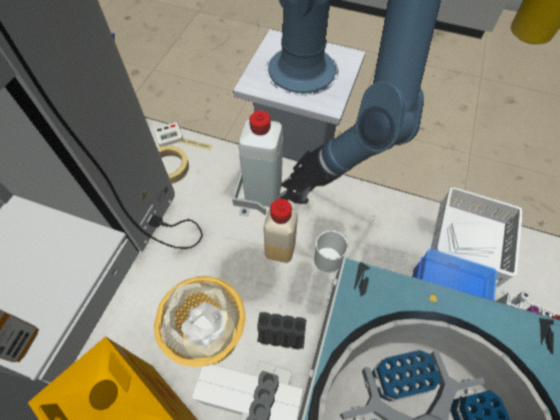

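step_arm(
  steps=[
    {"slide": [2.0,1.4,0],"rotation": [0,0,0]},
    {"slide": [4.1,2.9,-0.5],"rotation": [0,0,0]},
    {"slide": [6.1,4.3,-0.5],"rotation": [0,0,0]},
    {"slide": [8.2,5.7,-1],"rotation": [0,0,0]},
    {"slide": [9.8,6.9,-1],"rotation": [0,0,0]},
  ],
)

```text
t: 9.3
ee_pos: [0.4438, 0.0851, 0.0147]
tool_rot: [-1.648, 0.714, -1.539]
ft_force: [-1.3, 8.3, 4.0]
gripper_width: 0.03
```

```bash
python3 -c "
from h import *
dock()"
```

```text
t 9.3 TCP dock [0.0039 0.0526 0.0147] tilt 34.4 F [-1.3  8.3  4. ] w 0.03 q [-1.09  0.59  0.5   2.14  0.37  0.79 -0.78]
```

step_arm(
  steps=[
    {"slide": [2.0,1.4,0],"rotation": [0,0,0]},
    {"slide": [3.3,2.3,-0.5],"rotation": [0,0,0]},
    {"slide": [4.9,3.4,-0.5],"rotation": [0,0,0]},
    {"slide": [6.6,4.6,-1],"rotation": [0,0,0]},
  ],
)

```text
t: 9.8
ee_pos: [0.4452, 0.0802, 0.0147]
tool_rot: [-1.644, 0.713, -1.536]
ft_force: [-2.1, 6.0, 4.2]
gripper_width: 0.0303
```

```bash
python3 -c "
from h import *
dock()"
```

```text
t 9.8 TCP dock [0.0046 0.0475 0.0147] tilt 34.2 F [-2.1  6.   4.2] w 0.0303 q [-1.09  0.58  0.51  2.14  0.38  0.78 -0.78]
```

step_arm(
  steps=[
    {"slide": [1.6,1.1,0],"rotation": [0,0,0]},
    {"slide": [3.3,2.3,-0.5],"rotation": [0,0,0]},
    {"slide": [4.9,3.4,-0.5],"rotation": [0,0,0]},
  ],
)

```text
t: 10.18
ee_pos: [0.4463, 0.0773, 0.0146]
tool_rot: [-1.641, 0.712, -1.532]
ft_force: [-2.7, 7.0, 5.5]
gripper_width: 0.0297
```

```bash
python3 -c "
from h import *
dock()
for c in('side','top'):
    im=snap(c,'q.png')[:,:,::-1]
    w=im[120:260,200:330] if c=='side' else im[160:320,240:400]
    cv2.imwrite('pics/'+c+'7.png',cv2.resize(w,None,fx=3.7,fy=3.7,interpolation=2))"
```

```text
t 10.18 TCP dock [0.0052 0.0445 0.0146] tilt 34.0 F [-2.7  7.   5.5] w 0.0297 q [-1.08  0.58  0.51  2.15  0.38  0.77 -0.77]
```

View pics/top7.png

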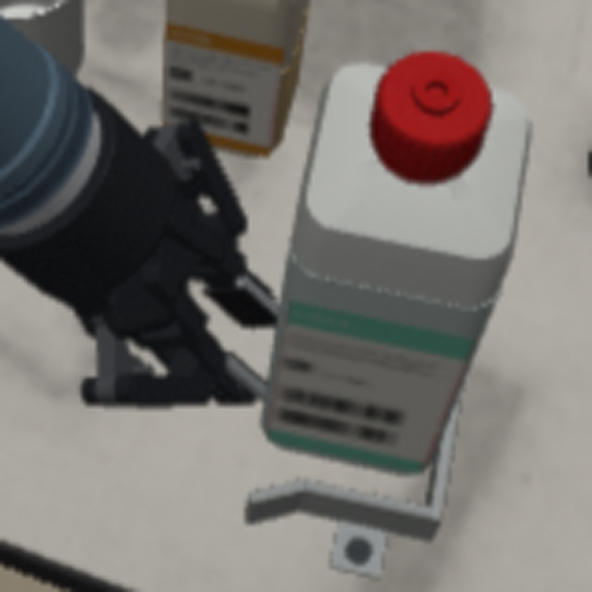

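View pics/side7.png

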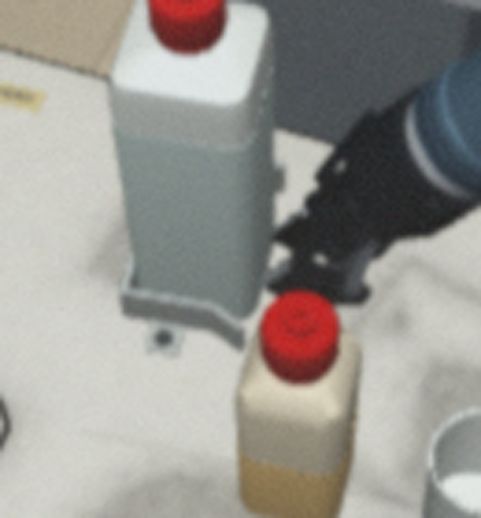

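step_arm(
  steps=[
    {"slide": [2.5,1.8,-1],"rotation": [0,0,0]},
    {"slide": [4.1,2.9,-2],"rotation": [0,0,0]},
    {"slide": [5.7,4.0,-2.5],"rotation": [0,0,0]},
  ],
)

```text
t: 10.65
ee_pos: [0.4465, 0.0767, 0.0145]
tool_rot: [-1.632, 0.712, -1.526]
ft_force: [-6.6, 16.3, 12.7]
gripper_width: 0.0298
```

```bash
python3 -c "
from h import *
dock()"
```

```text
t 10.65 TCP dock [0.0053 0.0439 0.0145] tilt 33.6 F [-6.6 16.3 12.7] w 0.0298 q [-1.08  0.57  0.51  2.16  0.39  0.76 -0.77]
```

step_arm(
  steps=[
    {"slide": [3,2,-0.5],"rotation": [0,0,0]},
    {"slide": [6,4,-1],"rotation": [0,0,0]},
    {"slide": [6,4,-1],"rotation": [0,0,0]},
  ],
)

```text
t: 11.02
ee_pos: [0.4468, 0.0769, 0.0139]
tool_rot: [-1.625, 0.713, -1.518]
ft_force: [-7.8, 14.3, 9.5]
gripper_width: 0.03
```

```bash
python3 -c "
from h import *
dock()
for c in('side','top'):
    im=snap(c,c+'8raw.png')[:,:,::-1]
    w=im[120:260,200:330] if c=='side' else im[160:320,240:400]
    cv2.imwrite('pics/'+c+'8.png',cv2.resize(w,None,fx=3.7,fy=3.7,interpolation=2))"
```

```text
t 11.03 TCP dock [0.0057 0.044  0.0139] tilt 33.1 F [-7.8 14.3  9.5] w 0.03 q [-1.08  0.57  0.51  2.16  0.39  0.75 -0.77]
```

View pics/top8.png

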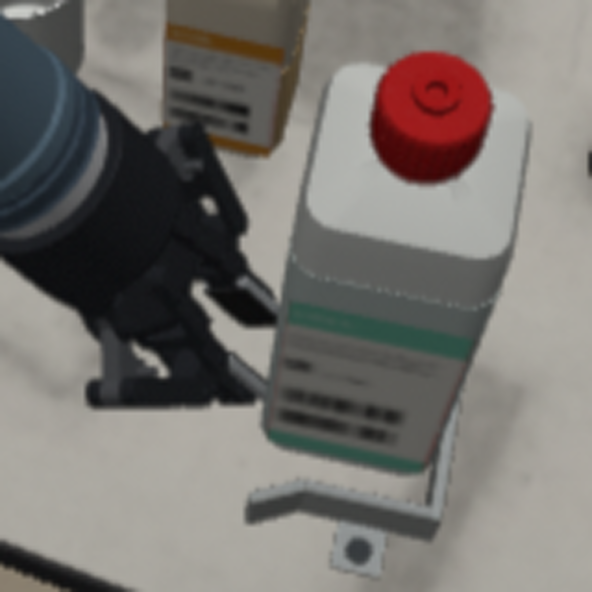

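View pics/side8.png

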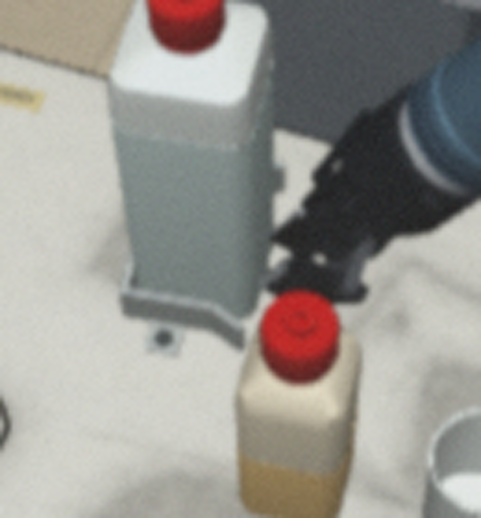

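```bash
cat > fit.py <<'E'
from h import *
from scipy.optimize import minimize
HB=.2
def sil(c,p):
    out=np.zeros((420,560),np.uint8); a,b=.0385,.0395; r=.009; ring=[]
    for sx,sy,t0 in((1,1,0),(-1,1,90),(-1,-1,180),(1,-1,270)):
        for t in np.radians([0,45,90]):
            t=t+np.radians(t0); ring.append([sx*(a-r)+r*np.cos(t),sy*(b-r)+r*np.sin(t)])
    ring=np.array(ring); k=0*ring[:,:1]
    ang=np.linspace(0,6.28,24); cr=np.c_[.02*np.cos(ang),.02*np.sin(ang)]; q=0*cr[:,:1]
    for P in(np.r_[np.c_[ring,k],np.c_[ring,k+HB]],np.r_[np.c_[ring*.97,k+HB],np.c_[cr,q+.225]],np.r_[np.c_[cr,q+.22],np.c_[cr,q+.258]]):
        cv2.fillConvexPoly(out,cv2.convexHull((proj(c,T(p,P))*16).astype(np.int32)),1,shift=4)
    return out>0
DT={'top':np.array([.4469,.031,.1388]),'side':np.array([.4488,.0373,.1357])}
for c in('top','side'):
    im=snap(c,'q.png')[:,:,::-1].copy(); qs=manip.masks_of('tall_bottle',c); 
    if not qs: print(c,'none'); continue
    m=qs[0]['region']; x0=DT[c]
    def cost(p): return (sil(c,p)!=m).sum()
    o=min((minimize(cost,x0,method='Nelder-Mead',options=dict(initial_simplex=x0+np.array([[0,0,0],[s*.01,0,0],[0,.01,0],[0,0,.1*s]]))) for s in(1,-1)),key=lambda o:o.fun)
    d=DT[c];v=o.x[:2]-d[:2];C,S=np.cos(d[2]),np.sin(d[2])
    print(c,qs[0]['score'],o.x.round(4),o.fun,'in dock x,y,yaw mm/deg',(1000*(C*v[0]+S*v[1])).round(1),(1000*(-S*v[0]+C*v[1])).round(1),np.degrees(o.x[2]-d[2]).round(1))
    z=cv2.findContours(sil(c,o.x).astype(np.uint8),0,1)[0]; cv2.drawContours(im,z,-1,(0,255,0),1)
    z=cv2.findContours(m.astype(np.uint8),0,1)[0]; cv2.drawContours(im,z,-1,(255,0,0),1)
    w=im[110:250,200:330] if c=='side' else im[160:320,240:400]
    cv2.imwrite('pics/%s_fit.png'%c,cv2.resize(w,None,fx=3.7,fy=3.7,interpolation=0))
E
python3 fit.py
```

```text
top none
side 0.89 [0.448  0.0301 0.2397] 289.0 in dock x,y,yaw mm/deg -1.7 -7.0 6.0
```

step_arm(
  steps=[
    {"slide": [-3,-2,0],"rotation": [0,0,0]},
    {"slide": [-8,-6,0],"rotation": [0,0,0]},
    {"slide": [-20,-14,0],"rotation": [0,0,0]},
    {"slide": [-35,-24,0],"rotation": [0,0,0]},
    {"slide": [-50,-35,0],"rotation": [0,0,0]},
    {"slide": [-60,-42,0],"rotation": [0,0,0]},
  ],
)

```text
t: 12.08
ee_pos: [0.4346, 0.1513, 0.0163]
tool_rot: [-1.625, 0.712, -1.516]
ft_force: [-0.3, 0.1, 0.0]
gripper_width: 0.03
```

```bash
python3 fit.py; python3 -c "
from h import *
dock()
for c in('side','top'):
    im=snap(c,c+'9raw.png')[:,:,::-1]
    w=im[170:240,220:290] if c=='side' else im[215:315,300:400]
    k=8 if c=='side' else 5.8
    cv2.imwrite('pics/'+c+'9.png',cv2.resize(w,None,fx=k,fy=k,interpolation=2))"
```

```text
top 0.71 [0.4584 0.0313 0.1423] 330.0 in dock x,y,yaw mm/deg 11.4 -1.3 0.2
side 0.63 [0.4537 0.0321 0.2653] 365.0 in dock x,y,yaw mm/deg 4.1 -5.8 7.4
t 12.28 TCP dock [0.0034 0.1172 0.0164] tilt 33.1 F [0.5 0.2 0.4] w 0.0298 q [-1.15  0.59  0.46  2.08  0.33  0.85 -0.82]
```

View pics/top9.png

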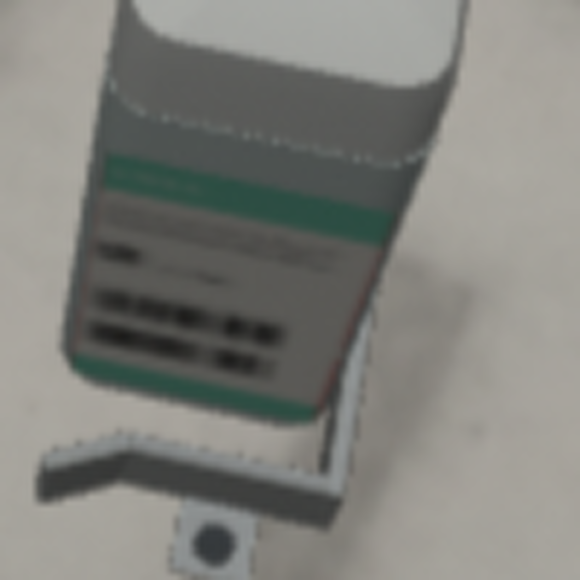

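View pics/side9.png

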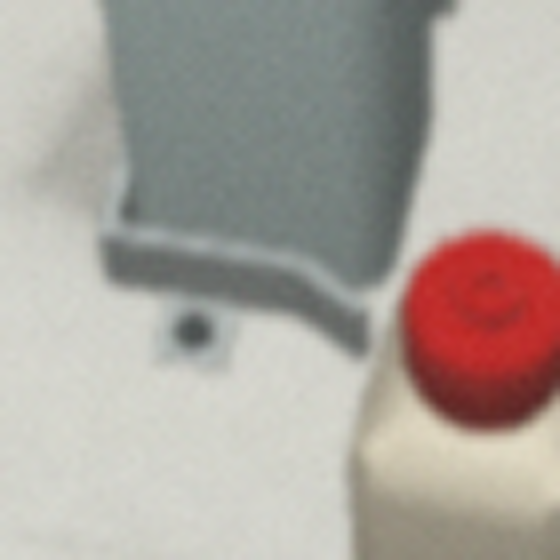

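```bash
ls pics | grep fit
```

```text
side_fit.png
top_fit.png
```

```bash
python3 - <<'E'
from h import *
d=np.array([.4469,.031,.1388])
im=cv2.imread('pics/top9raw.png')[205:315,290:400]; k=5.4
big=cv2.resize(im,None,fx=k,fy=k,interpolation=2)
def pl(P,col,closed):
    q=(proj('top',T(d,P))-[290,205]+.5)*k-.5; cv2.polylines(big,[q.astype(np.int32)],closed,col,1)
pl([[.05,.037,.0],[.05,-.04,0],[-.05,-.04,0],[-.05,.02,0]],(0,0,255),False)
pl([[.05,.02,.03],[.05,-.04,.03],[-.05,-.04,.03],[-.05,.02,.03]],(0,255,255),False)
x=.009
for y,col in((0,(0,255,0)),(.005,(255,0,0))):
    pl([[x-.0295,y-.0395,0],[x-.0385,y-.0305,0],[x-.0385,y+.0305,0],[x-.0295,y+.0395,0],[x+.03,y+.0395,0]],col,False)
cv2.imwrite('pics/ov9.png',big)
E
```

```text
(no output)
```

View pics/ov9.png

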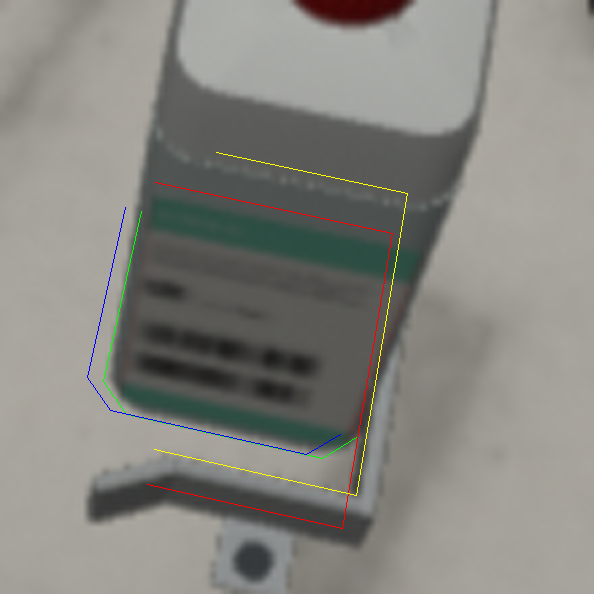

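View pics/top_fit.png

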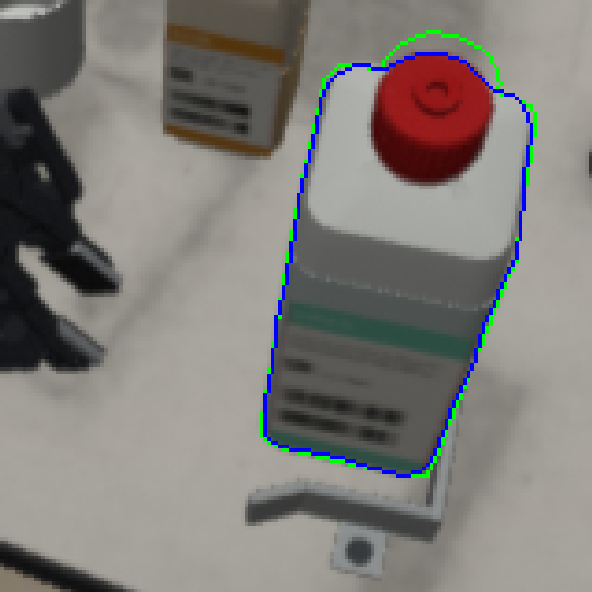

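```bash
python3 - <<'E'
from h import *
for c in('top','side'):
    snap(c,c+'end.png')
    for n in('short_bottle','beaker','tall_bottle'):
        r=manip.place_of(n,c); print(c,n,[(x['xy'],round(x['score'],2),onz(c,x['xy'],0).round(3)) for x in r[:2]])
dock()
E
```

```text
top short_bottle [([305.4, 186.2], 0.82, array([0.583, 0.132, 0.   ]))]
top beaker [([247.6, 173.8], 0.86, array([0.569, 0.241, 0.   ]))]
top tall_bottle [([335.9, 264.2], 0.62, array([0.457, 0.031, 0.   ]))]
side short_bottle [([284.0, 248.4], 0.78, array([0.572, 0.146, 0.   ]))]
side beaker [([326.8, 258.4], 0.92, array([0.563, 0.242, 0.   ]))]
side tall_bottle [([257.3, 192.5], 0.88, array([0.454, 0.036, 0.   ]))]
t 12.78 TCP dock [0.0035 0.117  0.0164] tilt 33.1 F [-0.   0.   0.5] w 0.0302 q [-1.15  0.59  0.46  2.09  0.33  0.85 -0.82]
```

View pics/sideend.png

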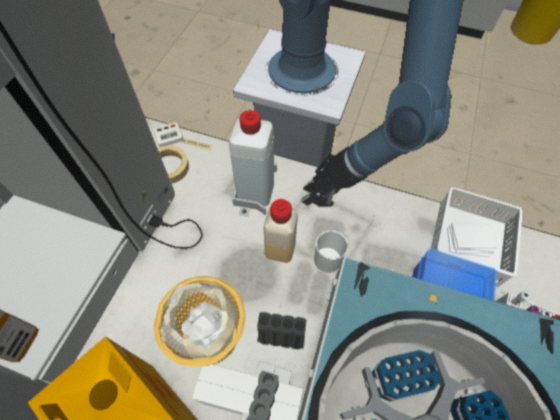

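The final side picture shows the tall bottle upright in the dock at about (255,195). The short bottle at (281,235) and the beaker at (331,250) are where they started, and the gripper is clear at about (320,185).

```bash
python3 -c "
from bench import manip
print(manip.close_job())"
```

```text
the job is handed in; nothing more can be done
None
```

The tall bottle is standing in the dock against the back rail, and the job is handed in. I pushed it low along the bench with two partly closed fingertips, the tool tilted about 35°. When it stopped moving, the push force had risen from about 8 N to 16–19 N. I then backed the gripper about 75 mm off the bottle and left it touching nothing, at about 12.8 s.

What the last checks showed:
- **Home and square:** the top camera puts the bottle within about 1–2 mm of home along the dock and about 0.2° off square.
- **Sideways position:** it sits about 10 mm off centre towards the far side rail, so it is between the rails but probably touching or nearly touching that one.
- **Bystanders:** the short bottle and the beaker look unmoved in the pictures. The network's positions for them agree with the start to within about 9 mm, which I take as its noise.
- **Disagreement:** the outline fit from the side camera gave 6–7° of yaw and 6 mm past the back rail. I discounted it because the dock rail hides the bottle's foot in that view. The two cameras also differed by about 6 mm on the dock's own position.

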